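# Shut the PCR tubes, blank first

## Robot

A 6-joint arm with a two-finger parallel gripper is mounted at the origin on a cart in front of the work surface, level with it; the furniture and walls round the work are solid. World frame = base frame: x ahead of the robot, y to its left, z up, the work surface at z = 0. Lengths are in m, angles in rad, forces in N, time in s.
With the tool pointing down it reaches from about 0.375 to 0.975 m from the base axis. Payload 3.8 kg.
Tool frame: the origin (TCP) lies at the very end of the fingers, on their centre line; the grasp point (between the pads) lies bot.hold_point_z behind it (bot.hold_point_z is the distance from the TCP to the grasp point, in m); z points along the fingers, y is the line along which they close (so a half turn about z gives the same grasp; the last joint's range is limited). The gripper opens to 85 mm and grips with 20 to 120 N. Pads are 22 mm wide; open, the fingers measure 114 mm over their backs; the gripper's body (76 mm by 85 mm) begins 54 mm behind the grasp point. The pads swing forward as they close: fully open they stand 13 mm farther back than shut.
Start: joints at [-1.156, 0.264, 1.604, -0, 1.274, -0.037], TCP at [0.295, -0.607, 0.231] pointing down, gripper open.
Joint ranges: [-2.63, 2.63], [-0.94, 2.18], [0.31, 2.57], [-1.31, 4.45], [0, 2.66], [-2.55, 2.55]. Speed limits (rad/s): [2.57, 2.57, 3.14, 3.14, 3.14, 3.14].

## Interface

Orientations are given as a rotation vector (axis times angle).
In Python, from workcell import bot, optics, monitor, finish_job gives the robot as it stands (bot), with the cameras (optics), the readings (monitor) and the job as plain functions.
- The arm moves only by the tool nudge_tcp, called after ">>>" in YAML: its name, and indented under it one key for each argument. Schema: {"type":"object","properties":{"deltas":{"type":"array","items":{"type":"array","prefixItems":[{"type":"array","items":{"type":"number"},"minItems":3,"maxItems":3},{"type":"number"}],"minItems":2,"maxItems":2},"minItems":1,"maxItems":5},"aperture":{"type":"number"},"grip_force":{"type":"number"},"only":{"type":"string"},"quiet":{"type":"boolean"},"lines":{"type":"string"}},"required":["deltas"],"additionalProperties":false}. deltas is a list of rows, 1 to 5 of them, each written [[dx, dy, dz], turn]: dx, dy, dz in m, then a turn about the tool's z in rad; each row shifts and turns the commanded pose from where the row before left it, along the tool's axes as they then stand; what a row does not reach is not made up. A row lasts 1/8 s, in which the tool goes at most 0.0625 m and 0.188 rad, less where a joint would pass 70% of its speed; a pose out of reach is approached as far as the arm can. aperture is the opening from 0.0 (shut) to 1.0 (fully open), set as the call begins (left out keeps the last). The fingers move at their own pace and stop on an object; grip_force is the grip in N (left out, the last holds). Time passes only in rows, so rows that do not move let the fingers close. The tool returns the time, the measured TCP pose, the force, the opening and the grip force at its end. only (a regular expression) keeps the lines of the reply that match it, lines (a string "A,B") keeps lines A to B, and quiet returns only ok. Input that does not fit is refused with a message, and nothing moves.
- monitor.read_state(): the state, without advancing time (a new reading comes with each control period).
- optics.read_camera(name): name is "side" or "top"; returns the picture (384x512x3 uint8, red, green, blue); there is no depth.
- optics.camera_info(name): a dict with "intrinsics" (3x3 intrinsics, pixels), "k1" (the pictures are not rectified: a ray, as slopes to the right and down, at radius r is drawn at 1 + k1 r^2 times it, then the intrinsics apply), "extrinsics" (4x4, takes a point from camera to world coordinates). Camera axes: x right, y down, z forward; pixel columns grow to the right and rows downward; lengths in m; the calibration is good to about 2 mm. A picture is of the moment at which its call begins. camera_info takes no time and is no camera call.
- finish_job(): hands the job in; it is judged then, once.
The state is a dict: "time": time; "q": joint angles; "joint_vel": joint speeds; "joint_torque": joint torques, N m; "tool_pos": TCP position; "tcp_rot": TCP orientation; "wrist_force": force on the tool from outside, world axes, zero at the start; "torque": the same for the moment, N m; "width": opening from 0.0 (shut) to 1.0 (fully open); "grip_force": force on a finger pad.
Only numpy, scipy, OpenCV 4.12 (cv2) and the standard library are available. Lean on these libraries where they do the work, as an engineer would, in place of code of your own. Each camera call takes 0.05 s, during which the arm holds its last target. There are 200 camera calls.

## Task

In the dark metal cooling block stand four white flip-cap tubes with their caps ajar; counted from the end of the block whose corners are cut off they are the blank, two samples and the positive control. To keep the blank clean, push the caps fully shut one at a time with a light press of the fingertips from above: first the blank, then the next tube, then the third; leave the fourth ajar, because its template is added later. Nothing is to be picked up: do not lift or shove the block, and leave everything else where it is.

Things in the scene. Friction and masses are not known exactly. Their poses are not given: they have to be found in the camera images.
- block: dark metal cooling block, loose on the table, 0.95 kg, two rows of 7 wells, 56 mm wide (its x), top 45 mm high; square end at its y = -86 mm, end with both corners cut off at y = +106 mm. Origin on its underside, midway between the rows, under the middle wells; z up. Tubes 1 to 4 stand in the row at x = -13 mm, at y = +72, +24, -24, -72 mm; the other row is empty
- place_1 (a point): point fixed to the block: where the centre of the top face of cap 1 lies when that cap is shut (the blank, first tube, nearest the end of the block with the cut-off corners); 58 mm above the table, on the tube's axis. The tube stands in an elastic liner and gives 1 mm per 3 N pressed on it, 5 mm at most, then springs back
- cap_1 (a joint): stiff hinge of white cap 1: 0 rad is shut (cap level, at its stop), larger is more open; starts at 0.5 to 0.95 and stays where it is left. Axis along the block's y, at its x = -1 mm, 55 mm high. The cap is a 21 mm disc, 4 mm thick, centred 12 mm from the hinge, with a thumb tab that ends 28 mm from the hinge toward the block's -x. Slippery plastic (friction 0.3); turns with 0.018 N m
- tab_1 (a point): top of the thumb tab of cap 1, 26.5 mm from the hinge; moves with the cap
- place_2 (a point): point fixed to the block: where the centre of the top face of cap 2 lies when that cap is shut (sample one, second tube); 58 mm above the table, on the tube's axis. The tube stands in an elastic liner and gives 1 mm per 3 N pressed on it, 5 mm at most, then springs back
- cap_2 (a joint): stiff hinge of white cap 2: 0 rad is shut (cap level, at its stop), larger is more open; starts at 0.5 to 0.95 and stays where it is left. Axis along the block's y, at its x = -1 mm, 55 mm high. The cap is a 21 mm disc, 4 mm thick, centred 12 mm from the hinge, with a thumb tab that ends 28 mm from the hinge toward the block's -x. Slippery plastic (friction 0.3); turns with 0.018 N m
- tab_2 (a point): top of the thumb tab of cap 2, 26.5 mm from the hinge; moves with the cap
- place_3 (a point): point fixed to the block: where the centre of the top face of cap 3 lies when that cap is shut (sample two, third tube); 58 mm above the table, on the tube's axis. The tube stands in an elastic liner and gives 1 mm per 3 N pressed on it, 5 mm at most, then springs back
- cap_3 (a joint): stiff hinge of white cap 3: 0 rad is shut (cap level, at its stop), larger is more open; starts at 0.5 to 0.95 and stays where it is left. Axis along the block's y, at its x = -1 mm, 55 mm high. The cap is a 21 mm disc, 4 mm thick, centred 12 mm from the hinge, with a thumb tab that ends 28 mm from the hinge toward the block's -x. Slippery plastic (friction 0.3); turns with 0.018 N m
- tab_3 (a point): top of the thumb tab of cap 3, 26.5 mm from the hinge; moves with the cap
- place_4 (a point): point fixed to the block: where the centre of the top face of cap 4 lies when that cap is shut (the positive control, fourth tube, nearest the square end; stays ajar); 58 mm above the table, on the tube's axis. The tube stands in an elastic liner and gives 1 mm per 3 N pressed on it, 5 mm at most, then springs back
- cap_4 (a joint): stiff hinge of white cap 4: 0 rad is shut (cap level, at its stop), larger is more open; starts at 0.5 to 0.95 and stays where it is left. Axis along the block's y, at its x = -1 mm, 55 mm high. The cap is a 21 mm disc, 4 mm thick, centred 12 mm from the hinge, with a thumb tab that ends 28 mm from the hinge toward the block's -x. Slippery plastic (friction 0.3); turns with 0.018 N m
- tab_4 (a point): top of the thumb tab of cap 4, 26.5 mm from the hinge; moves with the cap
- pcr_plate: white 96-well plate, 86x127x16 mm, lying on the table; origin under its centre; a bystander
- lab_timer: small white countdown timer lying on its back, 62x72x17 mm; origin under its centre; a bystander
- tip_box_red: pipette-tip box with a clear closed lid, 72x122x71 mm; origin under its centre; a bystander
- cool_block: gel cooling block holding a few small tubes, 66x98x59 mm; origin under its centre; a bystander
- tube_strip_0: strip of eight tiny tubes lying on its caps, 8x71x20 mm; origin under its centre; a bystander
- marker_black: marker pen lying beside the block, 17 mm thick, 135 mm long; origin under its centre; a bystander
- dropper: small dropper bottle standing beside the block, 34 mm across, 102 mm tall; origin under its centre; a bystander
- cycler_near: big beige thermal cycler, fixed, 0.51 x 0.33 m and 0.29 m tall, on the right of the table; keep the arm above or clear of it

How it is judged:
On the way, in this order (a step that is already met when the one before it is completed fails the run):
1. cap 1 (the blank) is pushed fully shut while the caps after it are still ajar (value of joint cap_1 below 0.08 rad and value of joint each of cap_2, cap_3, cap_4 above 0.35 rad), for 0.1 s.
2. cap 2 (first sample) is pushed fully shut while the caps after it are still ajar (value of joint each of cap_1, cap_2 below 0.08 rad and value of joint each of cap_3, cap_4 above 0.35 rad), for 0.1 s.
3. cap 3 (second sample) is pushed fully shut while the caps after it are still ajar (value of joint each of cap_1, cap_2, cap_3 below 0.08 rad and value of joint cap_4 above 0.35 rad), for 0.1 s.
At the end, for the whole second after the job is handed in: Caps 1, 2 and 3 are shut (hinge below 0.08 rad, the tab within about 2 mm of level), cap 4 is still ajar (above 0.35 rad), and the block stands upright and still within 20 mm of where it stood (all of step 3 and distance of block from where it was at the start of the episode below 0.02 m and angle between block's own z axis and vertical below 0.05 rad and linear speed of block below 0.02 m/s); the robot touches nothing.
It fails at once if the fingers press on the block, a tube or a cap with more than 25 N (contact force between the fingers and block above 25 N).
It fails at once if the block is lifted (more than 8 mm) or tipped (more than 0.12 rad) (height (world z) of block above 0.008 m or angle between block's own z axis and vertical above 0.12 rad).
It fails at once if the block is shoved more than 20 mm (distance of block from where it was at the start of the episode above 0.02 m).
It fails at once if the fourth cap, the positive control's, is pushed below 0.35 rad (value of joint cap_4 below 0.35 rad).
It fails at once if a bystander is moved more than 20 mm (distance of any of pcr_plate, lab_timer, tip_box_red, cool_block, tube_strip_0, marker_black, dropper from where it was at the start of the episode above 0.02 m).
It also fails if it takes over 45 s, if anything falls off the work surface, if the arm or the gripper's body presses on something with over 40 N, if the wrist force passes 120 N, or if a joint passes its speed limit or range.

## Working session

There is one attempt and no reset: what is moved stays moved. The work goes in short steps, Python scripts to look and compute and a tool call to move; the robot and the scene stay as the last step left them, time stands still between calls to the robot, and variables do not carry over. Pictures are saved under pics/ and viewed, at most 10 in all, crops included, and the job is handed in when it is done.

```bash
ls; mkdir -p pics
```

Run:
```python
from workcell import bot, optics, monitor, finish_job
import cv2,numpy as np
for n in("top","side"):
    im=optics.read_camera(n); cv2.imwrite(f"pics/{n}0.png",im[:,:,::-1]); i=optics.camera_info(n)
    print(n,np.round(i["intrinsics"],2).tolist(),i["k1"],np.round(i["extrinsics"],4).tolist())
s=monitor.read_state();print(s,bot.hold_point_z)
```

```text
pics
workcell.py
top [[428.52, 0.0, 256.28], [0.0, 428.52, 186.99], [0.0, 0.0, 1.0]] 0.0001912586475712258 [[0.0008, -0.9885, 0.151, 0.305], [-1.0, -0.0006, 0.0014, -0.0376], [-0.0013, -0.151, -0.9885, 1.5401], [0.0, 0.0, 0.0, 1.0]]
side [[436.7, 0.0, 259.53], [0.0, 436.7, 195.93], [0.0, 0.0, 1.0]] 0.04461286928662614 [[-0.9831, -0.1022, 0.1521, 0.3476], [-0.1823, 0.6279, -0.7566, 0.8962], [-0.0182, -0.7716, -0.6359, 0.8343], [0.0, 0.0, 0.0, 1.0]]
{'time': 0.1, 'q': array([-1.15593802e+00,  2.64683902e-01,  1.60529064e+00, -4.27108637e-05,
        1.27372056e+00, -3.68985546e-02]), 'joint_vel': array([ 5.47140053e-07, -1.73612167e-03, -3.11230923e-03, -4.24104606e-04,
        1.45324643e-04, -1.20349360e-03]), 'joint_torque': array([ 9.67207711e-05, -5.16707432e+01, -3.68590772e+01, -1.27748676e-04,
        6.36379104e-03,  8.79188093e-06]), 'tool_pos': array([ 0.29437559, -0.60665598,  0.23005371]), 'tcp_rot': array([-3.05977956e+00, -7.03157564e-01,  6.82942064e-04]), 'wrist_force': array([-0.60229951,  0.37705424, -0.15801496]), 'torque': array([-0.02716186,  0.00980288,  0.03691044]), 'grip_force': 0.0, 'width': 1.0031683322715055} 0.0187
```

View pics/top0.png

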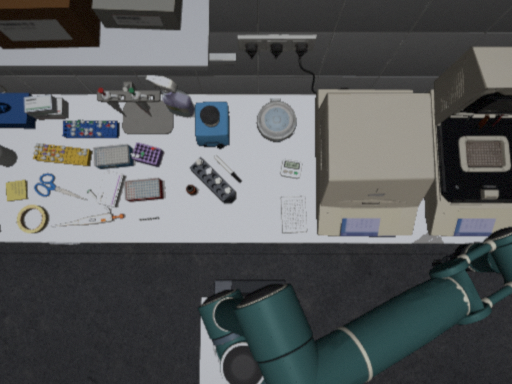

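View pics/side0.png

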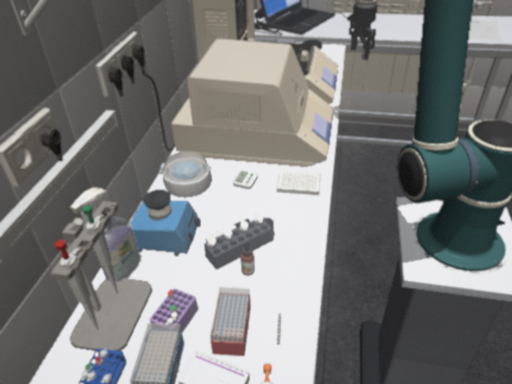

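The block is at about (213,180) in the top view and (240,240) in the side view. The marker is up and to the right of it in the top view (228,168), with the dropper at (191,189). I'll enlarge both.

Run:
```python
import cv2,numpy as np
a=cv2.imread("pics/top0.png")[145:215,175:255]; b=cv2.imread("pics/side0.png")[205:280,195:285]
cv2.imwrite("pics/c_top.png",cv2.resize(a,None,fx=8,fy=8,interpolation=cv2.INTER_CUBIC))
cv2.imwrite("pics/c_side.png",cv2.resize(b,None,fx=8,fy=8,interpolation=cv2.INTER_CUBIC))
```

```text
(no output)
```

View pics/c_top.png

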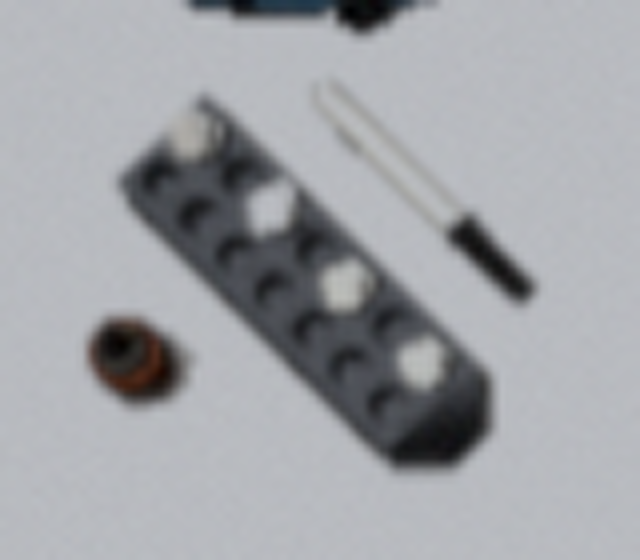

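View pics/c_side.png

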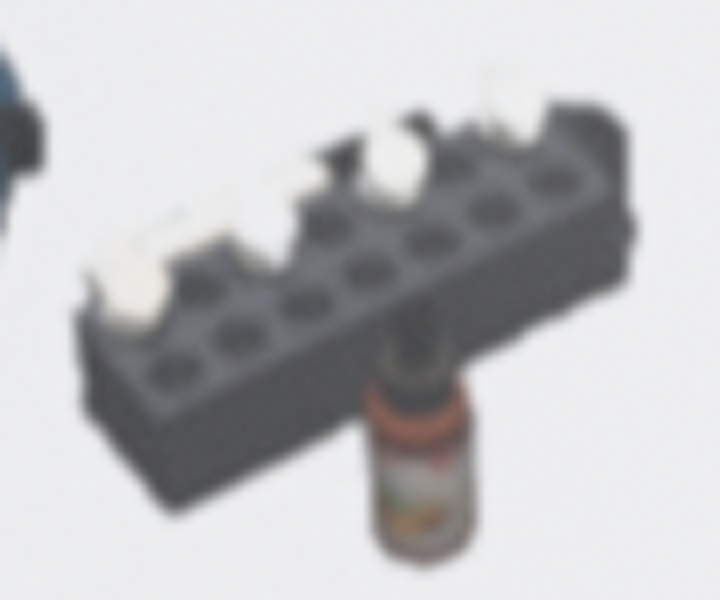

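The chamfered end is at lower right in the top crop (440,420). Caps 1 to 4 sit at about (422,360), (347,285), (270,207) and (192,135), and the empty row is on the lower-left side. That gives block +y as image right/down and -x as up/right, which matches the description. Next I'll triangulate the empty wells and check with the caps.

Create h.py:
```python
from workcell import bot, optics, monitor, finish_job
import cv2,numpy as np
def cam(n):
    i=optics.camera_info(n); return np.array(i["intrinsics"]),i["k1"],np.array(i["extrinsics"])
def rays(n,px):
    K,k1,E=cam(n)
    d=cv2.undistortPoints(np.array(px,float).reshape(-1,1,2),K,np.array([k1,0,0,0,0.]))[:,0]
    v=np.c_[d,np.ones(len(d))]@E[:3,:3].T
    return E[:3,3],v/np.linalg.norm(v,axis=1)[:,None]
def plane(n,px,z):
    o,v=rays(n,px); return o+v*((z-o[2])/v[:,2])[:,None]
def tri(pa,pb):
    o1,a=rays("top",pa);o2,b=rays("side",pb);P=[]
    for u,w in zip(a,b):
        t=np.linalg.lstsq(np.c_[u,-w],o2-o1,rcond=None)[0]
        p,q=o1+t[0]*u,o2+t[1]*w; P.append([*((p+q)/2),np.linalg.norm(p-q)])
    return np.array(P)
def proj(n,P):
    K,k1,E=cam(n); R=E[:3,:3].T
    return cv2.projectPoints(np.array(P,float),cv2.Rodrigues(R)[0],-R@E[:3,3],K,np.array([k1,0,0,0,0.]))[0][:,0]
```

Run:
```python
from h import *
np.set_printoptions(precision=4,suppress=True)
f=lambda c,x0,y0:(np.array(c)+.5)/8-.5+[x0,y0]
t=f([(382,402),(345,362),(307,326),(270,286),(232,250),(193,213),(157,177)],175,145)
s=f([(175,370),(240,335),(306,302),(370,268),(432,240),(495,209),(555,180)],195,205)
# well order: top list runs y=+72..-72; which side order? try both
for S in (s,s[::-1]):
    P=tri(t,S);print(P)
print(plane("side",s,.045)); print(plane("top",t,.045))
# outline of the block in the top view
im=cv2.imread("pics/top0.png"); g=cv2.cvtColor(im,cv2.COLOR_BGR2GRAY)
m=(g<130).astype(np.uint8); n,l,st,c=cv2.connectedComponentsWithStats(m)
k=l[187,208+0]; print(k,st[k],c[k])
cs=cv2.findContours((l==k).astype(np.uint8),cv2.RETR_EXTERNAL,cv2.CHAIN_APPROX_NONE)[0][0]
r=cv2.minAreaRect(cs);print(r,plane("top",cv2.boxPoints(r),.045))
```

```text
[[ 0.573   0.1024 -0.0416  0.1131]
 [ 0.5674  0.1119 -0.0132  0.0716]
 [ 0.5602  0.1228  0.017   0.0332]
 [ 0.5542  0.1337  0.0484  0.0046]
 [ 0.5476  0.1457  0.0786  0.0386]
 [ 0.5409  0.1582  0.1109  0.0716]
 [ 0.5348  0.1698  0.1412  0.1019]]
[[0.5031 0.0837 0.0478 0.0038]
 [0.5203 0.1002 0.0478 0.0047]
 [0.537  0.1172 0.0475 0.0035]
 [0.5542 0.1337 0.0484 0.0046]
 [0.5707 0.1509 0.0476 0.004 ]
 [0.5875 0.1684 0.0479 0.0037]
 [0.604  0.1849 0.0465 0.0036]]
[[0.6027 0.1837 0.045 ]
 [0.5865 0.1659 0.045 ]
 [0.5694 0.1486 0.045 ]
 [0.5527 0.1305 0.045 ]
 [0.5358 0.1149 0.045 ]
 [0.5185 0.0976 0.045 ]
 [0.5017 0.081  0.045 ]]
[[0.5053 0.0841 0.045 ]
 [0.5231 0.1006 0.045 ]
 [0.5392 0.1176 0.045 ]
 [0.5571 0.1343 0.045 ]
 [0.5732 0.1514 0.045 ]
 [0.5899 0.1691 0.045 ]
 [0.6062 0.1854 0.045 ]]
25 [190 157  47  47 801] [213.6929 181.8577]
((214.00001525878906, 181.5), (54.44721603393555, 16.26345443725586), 45.0) [[0.6014 0.2037 0.045 ]
 [0.6432 0.1637 0.045 ]
 [0.5047 0.0253 0.045 ]
 [0.464  0.0654 0.045 ]]
```

>>> nudge_tcp:
  deltas:
    - [[0, 0, -0.05], -0.188]
    - [[0, 0, -0.05], -0.188]
    - [[0, 0, -0.05], -0.188]
    - [[0, 0, -0.05], -0.188]
    - [[0, 0, -0.04], -0.188]
  aperture: 0.0
  grip_force: 30

```text
time: 0.72
tool_pos: [0.2947, -0.6072, 0.4734]
tcp_rot: [2.406, 2.018, -0.0]
wrist_force: [0.2, -0.4, 0.4]
width: 0.001
grip_force: 0.0
```

>>> nudge_tcp:
  deltas:
    - [[0, 0, 0], -0.188]
    - [[0, 0, 0], -0.188]
    - [[0, 0, 0], -0.188]
    - [[0, 0, 0], -0.188]
    - [[0, 0, 0], -0.188]

```text
time: 1.35
tool_pos: [0.2946, -0.6071, 0.4705]
tcp_rot: [-1.235, -2.887, -0.001]
wrist_force: [0.2, -1.4, -0.3]
width: 0.003
grip_force: 0.0
```

Create go.py:
```python
from h import *
import sys
from scipy.spatial.transform import Rotation as R
O=np.array([.5637,.1233]); yb=np.array([-.706,-.708]); xb=np.array([-.708,.706])
def pt(k,x=-.018): return O+x*xb+[0,.072,.024,-.024,-.072][k]*yb
if __name__=="__main__":
    s=monitor.read_state(); M=R.from_rotvec(s["tcp_rot"]).as_matrix(); p=s["tool_pos"]
    g=np.r_[pt(int(sys.argv[1])),float(sys.argv[2])]
    a=np.arctan2(M[1,0],M[0,0]); print("t",round(s["time"],2),"tcp",p.round(4),"goal",g.round(4),"q",s["q"].round(2),"F",s["wrist_force"].round(2),"w",round(s["width"],2))
    print("tool delta",(M.T@(g-p)).round(4),"turn",round(a-np.arctan2(xb[1],xb[0]),4),"zaxis",M[:,2].round(4))
```

```bash
python3 go.py 1 .43
```

Run:
```python
from go import *
im=cv2.imread("pics/top0.png"); h=cv2.cvtColor(im[:,:,:],cv2.COLOR_BGR2GRAY)
for k in(1,2,3,4):
    c=pt(k,-.013)
    for n in("top","side"): print(k,n,"place",proj(n,[[*c,.058]]).round(1),"hinge",proj(n,[[*pt(k,-.001),.055]]).round(1))
```

```text
t 1.35 tcp [ 0.2946 -0.6071  0.4705] goal [0.5256 0.0596 0.43  ] q [-1.16  0.22  1.23 -0.    1.69 -1.92] F [ 0.17 -1.37 -0.27] w 0.0
tool delta [0.3228 0.6274 0.0411] turn -0.0246 zaxis [-6.0e-04  1.2e-03 -1.0e+00]
1 top place [[228.1 189.6]] hinge [[225.7 192.1]]
1 side place [[257.5 218. ]] hinge [[260.1 221.3]]
2 top place [[218.5 180. ]] hinge [[216.1 182.5]]
2 side place [[242.1 225.3]] hinge [[244.7 228.7]]
3 top place [[209.  170.5]] hinge [[206.6 173. ]]
3 side place [[226.3 232.9]] hinge [[228.8 236.4]]
4 top place [[199.5 161.1]] hinge [[197.2 163.6]]
4 side place [[209.7 240.8]] hinge [[212.3 244.4]]
```

>>> nudge_tcp:
  deltas:
    - [[0.027, 0.0523, 0], 0]
    - [[0.027, 0.0523, 0], 0]
    - [[0.027, 0.0523, 0], 0]
    - [[0.027, 0.0523, 0], 0]
    - [[0.027, 0.0523, 0], 0]

```text
time: 1.98
tool_pos: [0.3925, -0.3277, 0.4707]
tcp_rot: [-1.245, -2.884, -0.001]
wrist_force: [0.2, -0.2, -0.3]
width: -0.0
grip_force: 0.0
```

>>> nudge_tcp:
  deltas:
    - [[0.027, 0.0523, 0], 0]
    - [[0.027, 0.0523, 0], 0]
    - [[0.027, 0.0523, 0], 0]
    - [[0.027, 0.0523, 0], 0]
    - [[0.027, 0.0523, 0], 0]

```text
time: 2.6
tool_pos: [0.4901, -0.0501, 0.4709]
tcp_rot: [-1.245, -2.884, 0.0]
wrist_force: [0.3, -0.7, 1.2]
width: 0.003
grip_force: 0.0
```

>>> nudge_tcp:
  deltas:
    - [[0.027, 0.0523, 0], 0]
    - [[0.027, 0.0523, 0], 0]
    - [[0, 0, 0], -0.0246]
    - [[0, 0, 0], 0]
    - [[0, 0, 0], 0]

```text
time: 3.22
tool_pos: [0.5288, 0.0577, 0.4714]
tcp_rot: [1.212, 2.898, -0.001]
wrist_force: [0.4, 0.3, 0.5]
width: 0.0
grip_force: 0.0
```

```bash
python3 go.py 1 .12
```

```text
t 3.23 tcp [0.5288 0.0577 0.4714] goal [0.5256 0.0596 0.12  ] q [ 0.06 -0.06  1.53 -0.    1.67 -0.72] F [0.41 0.31 0.49] w 0.0
tool delta [ 0.0037 -0.0008  0.3514] turn -0.0081 zaxis [ 0.e+00 -4.e-04 -1.e+00]
```

>>> nudge_tcp:
  deltas:
    - [[0.0037, -0.0008, 0.05], -0.0081]
    - [[0, 0, 0.055], 0]
    - [[0, 0, 0.055], 0]
    - [[0, 0, 0.055], 0]
    - [[0, 0, 0.055], 0]

```text
time: 3.85
tool_pos: [0.5258, 0.0594, 0.2002]
tcp_rot: [1.201, 2.901, 0.001]
wrist_force: [0.4, -0.0, -1.0]
width: -0.001
grip_force: 0.0
```

>>> nudge_tcp:
  deltas:
    - [[0, 0, 0.05], 0]
    - [[0, 0, 0.03], 0]
    - [[0, 0, 0], 0]
    - [[0, 0, 0], 0]

```text
time: 4.35
tool_pos: [0.5271, 0.0603, 0.123]
tcp_rot: [1.199, 2.901, 0.002]
wrist_force: [-0.4, 0.9, -0.1]
width: -0.002
grip_force: 0.0
```

```bash
python3 go.py 1 .062
```

Run:
```python
from go import *
s=monitor.read_state()["tool_pos"]
o=[]
for n in("top","side"):
    im=optics.read_camera(n)[:,:,::-1]; u=proj(n,[s])[0]; print(n,u)
    x,y=(np.array([227,190]) if n=="top" else np.array([250,215])); o.append(cv2.resize(im[y-38:y+38,x-25:x+25],None,fx=7,fy=7,interpolation=cv2.INTER_CUBIC))
cv2.imwrite("pics/a1.png",np.hstack(o))
```

```text
t 4.35 tcp [0.5271 0.0603 0.123 ] goal [0.5256 0.0596 0.062 ] q [ 0.07  0.09  2.02 -0.    1.03 -0.72] F [-0.42  0.92 -0.08] w -0.0
tool delta [ 0.0007 -0.0016  0.061 ] turn 0.0003 zaxis [ 2.5e-03  1.0e-04 -1.0e+00]
top [227.64505762 185.28477724]
side [255.19149469 198.12988786]
```

View pics/a1.png

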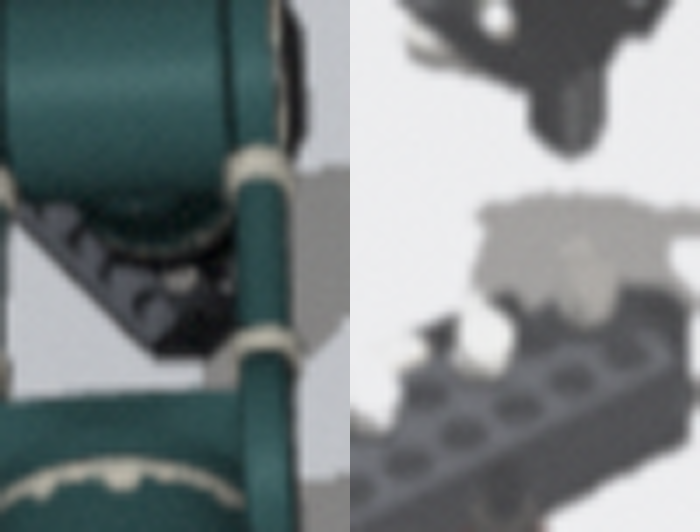

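In the side pane the fingertips are at (256.6,199), against a projected (255,198). They are above cap 1, which is still ajar at about (259,217). I'll press gently.

>>> nudge_tcp:
  deltas:
    - [[0.0007, -0.0016, 0.02], 0]
    - [[0, 0, 0.015], 0]
    - [[0, 0, 0.01], 0]
    - [[0, 0, 0.008], 0]
    - [[0, 0, 0], 0]

```text
time: 5.08
tool_pos: [0.5239, 0.0605, 0.0678]
tcp_rot: [-1.197, -2.903, 0.001]
wrist_force: [-0.3, -0.0, 0.8]
width: 0.002
grip_force: 0.0
```

>>> nudge_tcp:
  deltas:
    - [[0, 0, 0.003], 0]
    - [[0, 0, 0.003], 0]
    - [[0, 0, 0.002], 0]
    - [[0, 0, 0], 0]

```text
time: 5.58
tool_pos: [0.5243, 0.0605, 0.0602]
tcp_rot: [1.197, 2.904, 0.0]
wrist_force: [0.2, -0.3, 0.3]
width: -0.002
grip_force: 0.3
```

```bash
python3 go.py 1 .058
```

```text
t 5.58 tcp [0.5243 0.0605 0.0602] goal [0.5256 0.0596 0.058 ] q [ 0.07  0.16  2.07  0.    0.91 -0.72] F [ 0.19 -0.28  0.34] w -0.0
tool delta [-0.0015  0.0003  0.0022] turn 0.0019 zaxis [ 1.e-04  0.e+00 -1.e+00]
```

>>> nudge_tcp:
  deltas:
    - [[-0.001, 0, 0.002], 0]
    - [[0, 0, 0.001], 0]
    - [[0, 0, 0], 0]

```text
time: 5.95
tool_pos: [0.525, 0.0597, 0.0574]
tcp_rot: [-1.197, -2.904, -0.0]
wrist_force: [0.3, -0.4, 2.2]
width: 0.001
grip_force: 1.0
```

>>> nudge_tcp:
  deltas:
    - [[0, 0, 0.001], 0]
    - [[0, 0, 0], 0]

```text
time: 6.2
tool_pos: [0.5251, 0.0598, 0.0566]
tcp_rot: [1.197, 2.904, 0.0]
wrist_force: [-1.4, 1.1, 4.0]
width: 0.001
grip_force: 2.1
```

>>> nudge_tcp:
  deltas:
    - [[0, 0, 0.001], 0]
    - [[0, 0, 0], 0]

```text
time: 6.45
tool_pos: [0.5252, 0.0598, 0.0558]
tcp_rot: [1.197, 2.904, 0.0]
wrist_force: [-1.3, -0.5, 6.9]
width: -0.005
grip_force: 3.2
```

```bash
python3 go.py 1 .058
```

```text
t 6.45 tcp [0.5252 0.0598 0.0558] goal [0.5256 0.0596 0.058 ] q [ 0.07  0.17  2.07  0.    0.9  -0.72] F [-1.28 -0.53  6.89] w -0.0
tool delta [-0.0004  0.0002 -0.0022] turn 0.0019 zaxis [ 3.e-04  0.e+00 -1.e+00]
```

Force climbs about 3 N per mm, which is the liner spring, so cap 1 is at its stop. Next I lift, move to tube 2, and check.

>>> nudge_tcp:
  deltas:
    - [[0, 0, -0.015], 0]
    - [[0, 0, -0.045], 0]
    - [[0, 0.024, 0], 0]
    - [[0, 0.024, 0], 0]
    - [[0, 0, 0], 0]

```text
time: 7.08
tool_pos: [0.5599, 0.0946, 0.116]
tcp_rot: [1.195, 2.904, 0.001]
wrist_force: [0.3, -0.2, -0.2]
width: 0.003
grip_force: 0.0
```

```bash
python3 go.py 2 .066
```

Run:
```python
from go import *
im=optics.read_camera("side")[:,:,::-1]
cv2.imwrite("pics/a2.png",cv2.resize(im[190:265,195:285],None,fx=8,fy=8,interpolation=cv2.INTER_CUBIC))
```

```text
t 7.08 tcp [0.5599 0.0946 0.116 ] goal [0.5595 0.0936 0.066 ] q [ 0.12  0.16  1.95  0.    1.03 -0.67] F [ 0.33 -0.24 -0.17] w 0.0
tool delta [-0.0003 -0.001   0.05  ] turn 0.0032 zaxis [ 1.5e-03  2.0e-04 -1.0e+00]
```

View pics/a2.png

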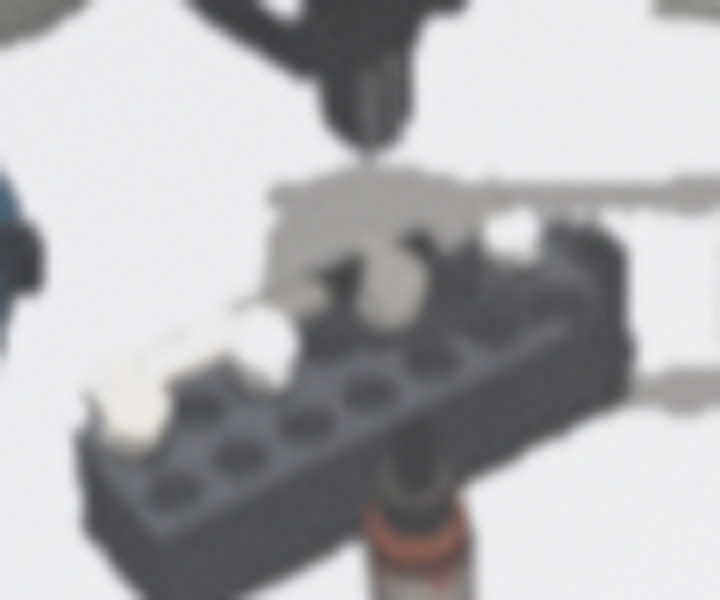

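Cap 1, at (510,235), now lies flat. Cap 2 (390,280), cap 3 (265,340) and cap 4 (130,410) are still ajar, and the block hasn't moved. The fingers are above cap 2, so I'll press it.

>>> nudge_tcp:
  deltas:
    - [[0, -0.001, 0.02], 0]
    - [[0, 0, 0.015], 0]
    - [[0, 0, 0.01], 0]
    - [[0, 0, 0.005], 0]
    - [[0, 0, 0.003], 0]

```text
time: 7.75
tool_pos: [0.558, 0.093, 0.0621]
tcp_rot: [-1.198, -2.904, 0.0]
wrist_force: [0.2, -0.4, 1.4]
width: 0.0
grip_force: 0.4
```

>>> nudge_tcp:
  deltas:
    - [[0, 0, 0.002], 0]
    - [[0, 0, 0.002], 0]
    - [[0, 0, 0.001], 0]
    - [[0, 0, 0], 0]

```text
time: 8.25
tool_pos: [0.5584, 0.0932, 0.0576]
tcp_rot: [1.197, 2.904, 0.001]
wrist_force: [0.5, 0.5, 1.8]
width: -0.001
grip_force: 0.7
```

>>> nudge_tcp:
  deltas:
    - [[0, 0, 0.001], 0]
    - [[0, 0, 0], 0]

```text
time: 8.5
tool_pos: [0.5584, 0.0931, 0.0567]
tcp_rot: [1.197, 2.904, 0.001]
wrist_force: [0.3, -0.4, 4.5]
width: -0.001
grip_force: 1.9
```

```bash
python3 go.py 2 .056
```

```text
t 8.5 tcp [0.5584 0.0931 0.0567] goal [0.5595 0.0936 0.056 ] q [ 0.12  0.23  1.99  0.    0.92 -0.67] F [ 0.28 -0.45  4.48] w -0.0
tool delta [-0.0004  0.0011  0.0007] turn 0.0019 zaxis [ 7.e-04  1.e-04 -1.e+00]
```

>>> nudge_tcp:
  deltas:
    - [[0, 0, 0.001], 0]
    - [[0, 0, 0], 0]

```text
time: 8.75
tool_pos: [0.5585, 0.0931, 0.0559]
tcp_rot: [1.197, 2.904, 0.001]
wrist_force: [-0.9, 0.2, 6.5]
width: -0.001
grip_force: 3.1
```

>>> nudge_tcp:
  deltas:
    - [[0, 0, -0.015], 0]
    - [[0, 0, -0.045], 0]
    - [[0, 0.024, 0], 0]
    - [[0, 0.025, 0], 0]
    - [[0, 0, 0], 0]

```text
time: 9.38
tool_pos: [0.5934, 0.1288, 0.1158]
tcp_rot: [1.195, 2.905, 0.001]
wrist_force: [-0.4, 0.3, 0.3]
width: -0.001
grip_force: 0.0
```

```bash
python3 go.py 3 .066
```

Run:
```python
from go import *
im=optics.read_camera("side")[:,:,::-1]
cv2.imwrite("pics/a3.png",cv2.resize(im[190:265,195:285],None,fx=8,fy=8,interpolation=cv2.INTER_CUBIC))
```

```text
t 9.38 tcp [0.5934 0.1288 0.1158] goal [0.5934 0.1276 0.066 ] q [ 0.17  0.23  1.87  0.    1.04 -0.62] F [-0.35  0.32  0.29] w -0.0
tool delta [-0.0008 -0.0009  0.0498] turn 0.0031 zaxis [ 8.e-04  4.e-04 -1.e+00]
```

View pics/a3.png

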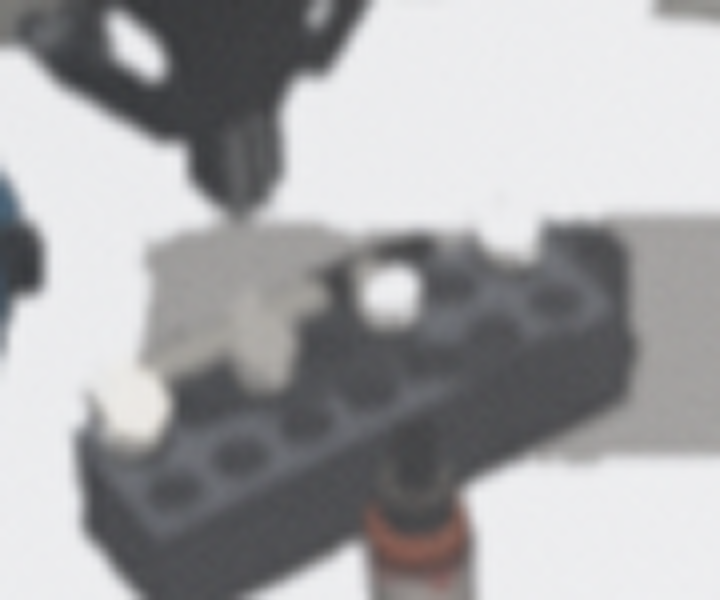

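Caps 1 (510,235) and 2 (390,290) are flat. Caps 3 (270,340) and 4 (135,410) are ajar. The fingers are above cap 3, so I'll press it.

>>> nudge_tcp:
  deltas:
    - [[0, -0.001, 0.02], 0]
    - [[0, 0, 0.015], 0]
    - [[0, 0, 0.01], 0]
    - [[0, 0, 0.005], 0]
    - [[0, 0, 0.003], 0]

```text
time: 10.05
tool_pos: [0.5918, 0.127, 0.062]
tcp_rot: [-1.198, -2.904, 0.0]
wrist_force: [-0.1, 0.4, 1.4]
width: 0.002
grip_force: 0.4
```

>>> nudge_tcp:
  deltas:
    - [[0, 0, 0.002], 0]
    - [[0, 0, 0.002], 0]
    - [[0, 0, 0.001], 0]
    - [[0, 0, 0], 0]

```text
time: 10.55
tool_pos: [0.5923, 0.1272, 0.0576]
tcp_rot: [1.197, 2.904, 0.001]
wrist_force: [0.8, -0.5, 0.4]
width: 0.002
grip_force: 0.6
```

>>> nudge_tcp:
  deltas:
    - [[0, 0, 0.001], 0]
    - [[0, 0, 0], 0]

```text
time: 10.8
tool_pos: [0.5924, 0.1272, 0.0568]
tcp_rot: [1.197, 2.904, 0.001]
wrist_force: [0.8, -0.2, 3.5]
width: -0.002
grip_force: 1.8
```

>>> nudge_tcp:
  deltas:
    - [[0, 0, 0.001], 0]
    - [[0, 0, 0], 0]

```text
time: 11.05
tool_pos: [0.5925, 0.1272, 0.056]
tcp_rot: [1.197, 2.904, 0.001]
wrist_force: [-0.7, -0.6, 5.8]
width: 0.0
grip_force: 2.9
```

```bash
python3 go.py 3 .056
```

```text
t 11.05 tcp [0.5925 0.1272 0.056 ] goal [0.5934 0.1276 0.056 ] q [ 0.17  0.3   1.91  0.    0.93 -0.62] F [-0.72 -0.56  5.81] w 0.0
tool delta [-0.0004  0.0009 -0.    ] turn 0.0018 zaxis [ 1.1e-03  2.0e-04 -1.0e+00]
```

>>> nudge_tcp:
  deltas:
    - [[0, 0, -0.02], 0]
    - [[0, 0, -0.045], 0]
    - [[0, 0, -0.05], 0]
    - [[0, 0, -0.04], 0]
    - [[0, 0, 0], 0]

```text
time: 11.68
tool_pos: [0.5946, 0.1277, 0.2161]
tcp_rot: [1.195, 2.898, 0.008]
wrist_force: [0.5, 0.5, 0.2]
width: 0.001
grip_force: 0.0
```

>>> nudge_tcp:
  deltas:
    - [[0, 0, 0], 0]
    - [[0, 0, 0], 0]

```text
time: 11.92
tool_pos: [0.5905, 0.1269, 0.2084]
tcp_rot: [-1.196, -2.902, 0.003]
wrist_force: [-0.3, 0.1, -0.5]
width: 0.007
grip_force: 0.0
```

Run:
```python
from go import *
im=optics.read_camera("side")[:,:,::-1]
cv2.imwrite("pics/a4.png",cv2.resize(im[190:265,195:285],None,fx=8,fy=8,interpolation=cv2.INTER_CUBIC))
```

```text
(no output)
```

View pics/a4.png

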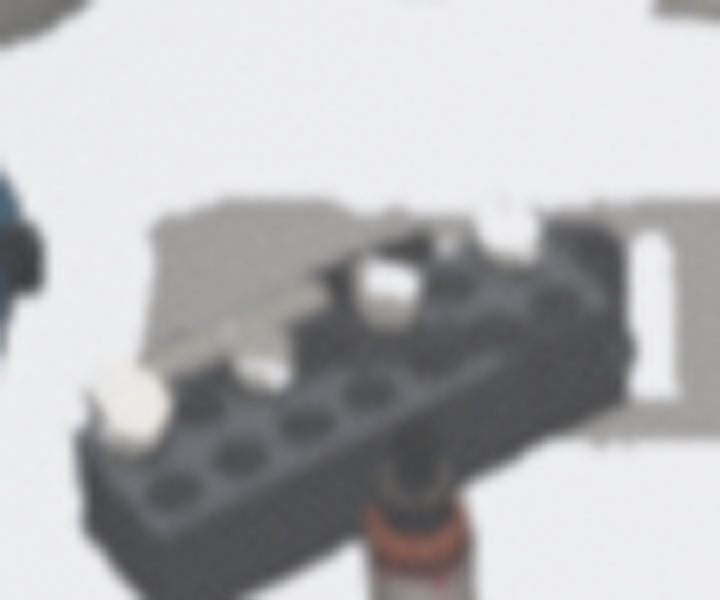

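Cap 3 (262,355) is now low and flat like caps 1 (508,232) and 2 (388,290). Cap 4 (135,405) is still ajar, and the block is where it was. I'll hand the job in.

```bash
python3 -c "
from workcell import bot, optics, monitor, finish_job
print(finish_job())"
```

```text
the job is handed in; nothing more can be done
None
```

Caps 1, 2 and 3 were pressed shut in order with a light press of about 6–7 N each, cap 4 was left ajar, the block showed no movement in the side camera, and the job is handed in (no verdict was returned).

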